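# Load a slate into the nail-hole jig

## Robot

A 6-joint arm with a two-finger parallel gripper is mounted at the origin on the work surface. World frame = base frame: x ahead of the robot, y to its left, z up, the work surface at z = 0. Lengths are in m, angles in rad, forces in N, time in s.
With the tool pointing down it reaches from about 0.2 to 0.875 m from the base axis. Payload 3.4 kg.
Tool frame: the origin (TCP) lies on the front face of the gripper's body, between the roots of the fingers; the fingertips stand 97 mm ahead of it and the grasp point (between the pads) lies 78 mm ahead of it; z points along the fingers, y is the line along which they close (so a half turn about z gives the same grasp; the last joint's range is limited). The gripper opens to 94 mm and grips with 3 to 60 N. Pads are 16 mm wide; open, the fingers measure 119 mm over their backs; the gripper's body (75 mm by 177 mm) begins 78 mm behind the grasp point.
Start: joints at [1.178, 0.276, 1.505, -0, 1.361, -0.121], TCP at [0.154, 0.554, 0.303] pointing down, gripper open.
Joint ranges: [-2.89, 2.89], [-0.75, 2.08], [0.22, 2.7], [-1.18, 4.32], [0.11, 2.71], [-2.7, 2.7]. Speed limits (rad/s): [2.57, 2.57, 3.14, 3.14, 3.14, 3.14].

## Interface

Orientations are given as a unit quaternion [x, y, z, w].
In Python, from bench import sense, read_camera, close_job, look_for, mark_of gives the robot as it stands. The module is installed in compiled form; this text tells all that it offers.
- The arm moves only by the tool carry_out, never from a script. Its argument "increments" is a list of rows, each an object of numbers: "claw": the opening, from 0 (shut) to 1 (fully open); "dx", "dy", "dz": the shift along the tool's x, y, z normalised to -1 to 1, where 1 is 30 mm; "rx", "ry", "rz": the turn, a rotation vector about the tool's x, y, z normalised to -1 to 1, where 1 is 6 degrees. In form: [{"claw": .., "dx": .., "dy": .., "dz": .., "rx": .., "ry": .., "rz": ..}, ...]. A call has exactly 5 rows; each row shifts and turns the commanded pose from where the row before left it, along the tool's axes as they then stand; what a row does not reach is not made up. A row lasts 1/12 s, in which the tool goes at most 41.7 mm and 7.16 degrees, less where a joint would pass 70% of its speed; a pose out of reach is approached as far as the arm can. A call with a number of a shift or a turn outside -1 to 1 is refused whole. A call with a gripper value outside its range is refused whole. The fingers move at their own pace and stop on an object; the grip force is fixed at half the most. Time passes only in rows, so rows that do not move let the fingers close, or fill a call up. It gives the time, the measured TCP pose, the force, the opening and the grip force at its end, in the units of the state.
- sense(): the state, without advancing time (a new reading comes with each control period).
- read_camera(name): name is "side" or "top" or "wrist"; returns a dict with "img" (420x560x3 uint8, red, green, blue), "depth" (420x560 float32, m along the optical axis (not along the pixel's ray), 0 where there is no reading), "vfov" (degrees; the focal length in pixels is half the picture's height over the tangent of half this angle, whatever the lens; pixels are square), "cx", "cy" (the principal point, pixels), "R" (3x3) and "t" (3): a world point X has camera coordinates R X + t. Camera axes: x right, y down, z forward; pixel columns grow to the right and rows downward; lengths in m; the calibration is good to about 2 mm. A picture is of the moment at which its call begins.
- close_job(): hands the job in; it is judged then, once.
Trained networks look in a picture, given as the dict that the camera call returned (one of the last four; its "shot" number tells which), for a name from the list of things; names that differ only in an ending like _2 or _b are one class to them, and where a whole thing is asked for, a point or a joint stands for the part that bears it (a point fixed in the world has none). Each returns a list of dicts, best first, with "score" (0 to 1); they miss things now and then, are a little off and sometimes report something else, mostly with a low value. They report only what shows in the picture. A call takes as long as a camera call. They do not tell look-alikes from the thing itself.
- look_for(picture, label): "rect" ([left, top, right, bottom] in pixels, round what is visible of it).
- mark_of(picture, label): "pixel" ([row, column] in pixels: a listed point, or the origin of a listed thing).
The state is a dict: "time": time; "joint_pos": joint angles; "qd": joint speeds; "effort": joint torques, N m; "ee_pos": TCP position; "ee_rot": TCP orientation; "contact_force": force on the tool from outside, world axes, zero at the start; "torque": the same for the moment, N m; "finger_gap": finger opening in m; "grip_force": force on a finger pad.
Only numpy, scipy, OpenCV 4.12 (cv2) and the standard library are available. Lean on these libraries where they do the work, as an engineer would, in place of code of your own. Each camera call takes 0.05 s, during which the arm holds its last target. There are 200 camera calls.

## Task

Pick up the long narrow slate offcut, set it down flat on the jig's bed in front of the low bridge, pointing into the tunnel, and let go of it. Then push it in from behind, under the bridge and its spring roller, until its front edge is fully home against the depth stop, and lean on it there for about half a second so that it bears on the stop with about 10 N - never 20 N or more, or the edge chips. Leave it there still touching the stop's cap, and do not drop or jam the slate or move the other things on the bench.

Things in the scene. Friction and masses are not known exactly. Their poses are not given: they have to be found in the camera images.
- slate: the long narrow slate offcut to load: a flat grey slab 140 (its x) x 52 (its y) x 10 mm (z), 0.15 to 0.27 kg. Origin: centre of the underside. Its two ends are alike; either may go in first. It lies flat on the bench
- jig: the nail-hole jig, a fixed steel fixture. Origin: on the bench below the middle of the tunnel mouth (front face of the bridge); its x runs level into the tunnel, y across it, z up. Bed: flat plate 6 mm thick, 100 mm wide, from x = -170 to +140 mm. Ground and waxed, friction about 0.3: expect 1 to 6 N of drag as the slate slides, most under the roller; leaning harder adds a little
- mouth (a point): middle of the tunnel mouth, at bed level. From here two side rails run 110 mm inwards, 56 mm apart inside (2 mm play each side of the slate), 13 mm high above the bed; in front, flared guides of the same height widen from 56 mm apart here to about 75 mm apart 40 mm before the mouth. Further forward the bed is open on all sides
- bridge_top (a point): middle of the bridge, 30 mm past the mouth, 31 mm above the bench. Bridge: two cross-bars over the first 60 mm of the rails, undersides 13 mm above the bed, tops here; bush and cheeks rise to 45 mm above the bench. Between the bars a free roller 24 mm in diameter is sprung down to 8.5 mm above the bed; the slate lifts it 1.5 mm and is then pressed on the bed with about 5 N
- lay (a point): point on the jig's bed surface (6 mm above the bench), on the centre line, 85 mm in front of the tunnel mouth: a slate centred here and turned along the jig's x lies on the open bed with its front edge 15 mm short of the mouth
- stop: the depth stop: a fixed block 44 mm wide, 24 mm high at the back of the bed; a set-screw through it carries a nose cap 30 mm wide, 11 mm high that the slate's front edge meets. Origin: bottom middle of the block's front, at bed level, 115 mm past the mouth; x as the jig's. The cap's face stands 15 to 45 mm before it: set anew each time and not given here, so find it by eye or feel
- wide_slate: another grey slate offcut, 110 x 95 x 7 mm, too wide for the tunnel; leave alone
- brass_block: brass gauge block 60 x 32 x 25 mm; leave alone. Origin: centre of underside
- hook_jar: green glass jar of hooks, 76 mm across, 90 mm high (hooks stand up to 130 mm); leave alone. Origin: centre of underside
- paste_tin: plain metal tin, 72 mm across, 55 mm high; leave alone. Origin: centre of underside
- nail_bar: steel nail bar, 300 mm long, lying flat, 20 mm high; leave alone. Origin: middle of its underside
- vise: cast iron vise bolted to the bench, 150 x 90 mm, jaws 105 mm high, its screw handle 140 mm from the middle towards -x of its frame, gripping an upright hook that reaches 165 mm. Origin: centre of its base; fixed, keep clear
- cap_line (a point): fixed point on the jig's centre line, 70 mm past the mouth, at bed level: the nearest place to the mouth where the cap's face can be. The face lies 0 to 30 mm beyond. The cap first gives 2 mm under about 0.6 N, then it is rigid: that is home. Let go, the slate stays there, the cap still touching it. When home, 40 to 70 mm of the slate's tail sticks out before the bridge
Things that resemble listed ones, but are neither listed nor needed, are in the scene too. Leave any brown or pink look-alike of the slate alone.

How it is judged:
On the way, in this order (a step that is already met when the one before it is completed fails the run):
1. the slate lies flat on the bed in front of the bridge, its middle 72 to 125 mm before the mouth and within 10 mm of the centre line, turned along the jig within 0.2 rad, let go and at rest (x of slate in the frame of jig between -0.125 and -0.072 m and y of slate in the frame of jig between -0.01 and 0.01 m and height (world z) of slate between 0.0045 and 0.0075 m and angle between the x axis of slate and the x axis of jig, either way round below 0.2 rad and angle between slate's own z axis and vertical below 0.03 rad and contact force between the fingers and slate below 0.1 N and linear speed of slate below 0.01 m/s), for 0.2 s.
2. the slate is pressed on the depth stop with at least 3 N for 0.3 s (contact force between slate and stop above 3 N), for 0.3 s.
At the end, for the whole second after the job is handed in: the slate lies flat on the bed under the bridge, its front edge still touching the depth stop's cap (over 0.2 N) 67 to 105 mm past the tunnel mouth, within 5 mm of the centre line and 0.08 rad of the jig's direction, at rest and let go (contact force between slate and stop above 0.2 N and x of slate in the frame of jig between -0.003 and 0.035 m and y of slate in the frame of jig between -0.005 and 0.005 m and angle between the x axis of slate and the x axis of jig, either way round below 0.08 rad and angle between slate's own z axis and vertical below 0.04 rad and height (world z) of slate below 0.009 m and linear speed of slate below 0.01 m/s and contact force between the fingers and slate below 0.1 N).
It fails at once if the slate bears on the depth stop with 20 N or more (contact force between slate and stop above 20 N).
It fails at once if the slate is dropped on, or jammed against, the jig with more than 60 N (contact force between slate and jig above 60 N).
It fails at once if another thing on the bench is moved by more than 15 mm (distance of any of wide_slate, brass_block, hook_jar, paste_tin, nail_bar from where it was at the start of the episode above 0.015 m).
It also fails if it takes over 59 s, if anything falls off the work surface, if the arm or the gripper's body presses on something with over 40 N, if the wrist force passes 120 N, or if a joint passes its speed limit or range.

## Working session

There is one attempt and no reset: what is moved stays moved. The work goes in short steps, Python scripts to look and compute and a tool call to move; the robot and the scene stay as the last step left them, time stands still between calls to the robot, and variables do not carry over. Pictures are saved under pics/ and viewed, at most 10 in all, crops included, and the job is handed in when it is done.

Besides the shell and the picture viewer there is one more tool, called after "Call:" as name(argument=value, ...), one argument or row to a line, values as JSON. carry_out: Moves the arm, as the interface text tells. Its arguments: {"type":"object","properties":{"increments":{"type":"array"}},"required":["increments"]}

```bash
mkdir -p pics; cat > h.py <<'E'
import numpy as np, cv2
from bench import *
from scipy.spatial.transform import Rotation as Ro
def f(p): return p["img"].shape[0]/2/np.tan(np.radians(p["vfov"])/2)
def onplane(p,row,col,z):
    d=np.array([(col-p["cx"])/f(p),(row-p["cy"])/f(p),1.]); R=np.array(p["R"]);t=np.array(p["t"])
    c=-R.T@t; v=R.T@d
    return c+v*(z-c[2])/v[2]
def proj(p,X):
    q=np.array(p["R"])@np.array(X)+p["t"]; return q[1]/q[2]*f(p)+p["cy"], q[0]/q[2]*f(p)+p["cx"]
def cloud(p):
    d=p["depth"]; r,c=np.mgrid[:d.shape[0],:d.shape[1]]
    P=np.stack([(c-p["cx"])/f(p)*d,(r-p["cy"])/f(p)*d,d],-1)
    return (P-np.array(p["t"]))@np.array(p["R"])
def save(p,n,box=None,s=1):
    im=p["img"][...,::-1]
    if box: im=im[box[1]:box[3],box[0]:box[2]]
    cv2.imwrite("pics/"+n,cv2.resize(im,None,fx=s,fy=s,interpolation=cv2.INTER_CUBIC))
def pose():
    s=sense(); return s, np.array(s["ee_pos"]), Ro.from_quat(s["ee_rot"]).as_matrix()
E
cat > a.py <<'E'
from h import *
np.set_printoptions(precision=4,suppress=True)
s,p0,R0=pose(); print(s["time"],p0,R0.tolist(),s["finger_gap"],s["contact_force"])
for n in ("top","side"):
    p=read_camera(n); save(p,n+"1.png",s=1.4); C=cloud(p)
    print(n,"cam",-np.array(p["R"]).T@p["t"])
    for l,z in (("slate",0),("jig",0),("mouth",.006),("bridge_top",.031),("lay",.006),("stop",.006),("cap_line",.006),("wide_slate",0),("brass_block",0),("hook_jar",0),("paste_tin",0),("nail_bar",0),("vise",0)):
        for m in mark_of(p,l)[:3]:
            r,c=m["pixel"]; print(l,round(m["score"],2),np.round([r,c]),onplane(p,r,c,z)[:2])
E
python3 a.py
```

```text
0.0 [0.1542 0.5535 0.3018] [[-0.9632883970783545, 0.26846793394467844, -0.000657645565766235], [0.2684686737101371, 0.9632869851702534, -0.0016599511812853498], [0.00018785775026883587, -0.0017755689454612995, -0.9999984060309225]] 0.09427475372667879 [ 0.1751 -0.3596 -1.0674]
top cam [ 0.3168 -0.0431  1.2927]
slate 0.98 [283. 388.] [ 0.29   -0.3816]
slate 0.97 [142. 404.] [ 0.7404 -0.4526]
slate 0.78 [224. 296.] [ 0.4708 -0.1016]
jig 0.72 [183. 197.] [0.5989 0.2144]
mouth 0.85 [180. 197.] [0.6083 0.2145]
bridge_top 0.69 [172. 192.] [0.6284 0.2251]
lay 0.73 [205. 211.] [0.5285 0.1671]
lay 0.65 [151. 178.] [0.7025 0.2795]
lay 0.46 [172. 188.] [0.6322 0.2415]
stop 0.49 [152. 181.] [0.7012 0.2689]
cap_line 0.8 [168. 187.] [0.6459 0.2458]
wide_slate 0.76 [217. 360.] [ 0.4938 -0.3022]
brass_block 0.76 [160. 361.] [ 0.6784 -0.3087]
brass_block 0.54 [154. 286.] [ 0.6981 -0.0678]
paste_tin 0.7 [152. 284.] [ 0.7021 -0.0617]
nail_bar 0.59 [225. 300.] [ 0.4655 -0.1132]
nail_bar 0.57 [258. 122.] [0.3636 0.4374]
nail_bar 0.54 [208. 437.] [ 0.5216 -0.5465]
vise 0.93 [209. 437.] [ 0.5203 -0.5465]
s
[... 298 characters left out ...]
 243.] [0.5114 0.1362]
lay 0.61 [193. 244.] [0.5239 0.1502]
lay 0.31 [238. 275.] [ 0.464  -0.1077]
stop 0.62 [227. 352.] [ 0.6888 -0.2054]
stop 0.44 [161. 267.] [0.7137 0.2821]
cap_line 0.76 [168. 263.] [0.671  0.2486]
wide_slate 0.72 [275. 326.] [ 0.487  -0.3138]
wide_slate 0.26 [179. 251.] [0.5992 0.2193]
brass_block 0.67 [275. 325.] [ 0.4852 -0.3125]
brass_block 0.56 [247. 378.] [ 0.6887 -0.3144]
hook_jar 0.9 [224. 352.] [ 0.7061 -0.1847]
paste_tin 0.62 [208. 324.] [ 0.6926 -0.0676]
paste_tin 0.43 [164. 269.] [0.7138 0.2708]
paste_tin 0.2 [172. 163.] [0.3682 0.4521]
nail_bar 0.85 [171. 165.] [0.3762 0.4506]
nail_bar 0.6 [241. 274.] [ 0.4594 -0.1104]
vise 0.65 [318. 400.] [ 0.5319 -0.5405]
```

View pics/top1.png

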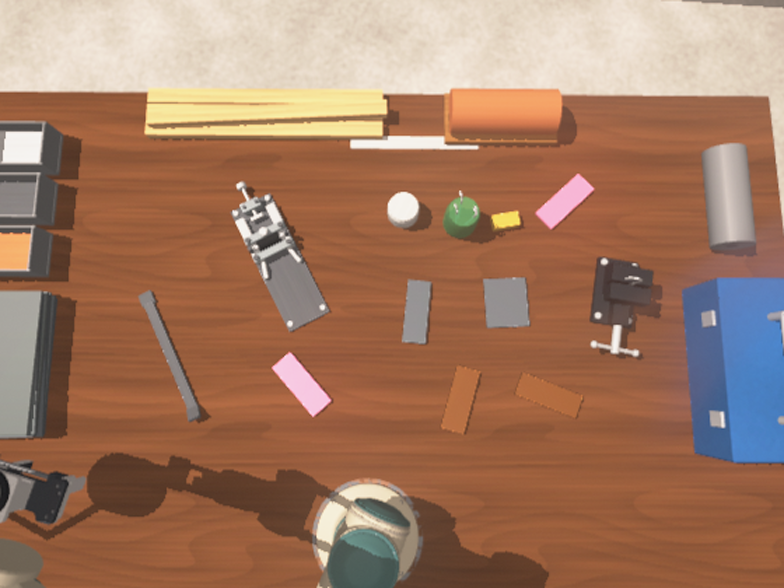

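View pics/side1.png

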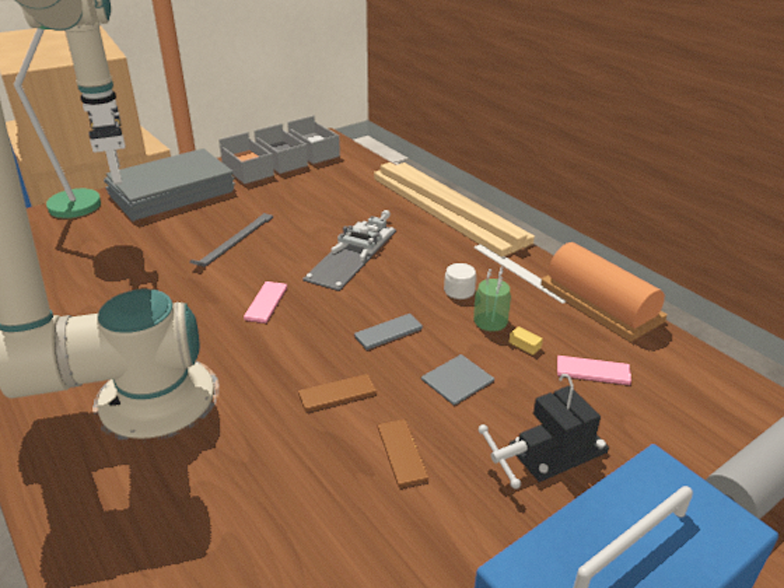

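Top view at 1.4x scale, (col,row). Candidates for the slate:
- narrow grey slab (417,311)
- wide grey (506,302)
- pink (565,200) and (301,384)
- brown (461,400) and (549,395)

By the description it is the narrow grey one. I'll check it in a close crop and measure it, along with the jig.

```bash
cat > b.py <<'E'
from h import *
np.set_printoptions(precision=4,suppress=True)
p=read_camera("top"); save(p,"crop1.png",(150,110,400,260),3.2)
im=p["img"].astype(int); sat=im.max(2)-im.min(2)
def rect(mask,seed,z):
    n,l=cv2.connectedComponents(mask.astype(np.uint8),connectivity=4); k=l[seed[1],seed[0]]
    r,c=np.nonzero(l==k); W=np.array([onplane(p,a,b,z)[:2] for a,b in zip(r,c)],np.float32)
    return k,len(r),cv2.minAreaRect(W),cv2.boxPoints(cv2.minAreaRect(W))
g=(sat<30)
print(rect(g,(298,222),.01)); print(rect(g,(208,200),.006))
C=cloud(p); print(C[222,298],C[205,211])
E
python3 b.py
```

```text
(np.int32(330), 759, ((0.4744790196418762, -0.10419774055480957), (0.052509330213069916, 0.140162855386734), 84.33340454101562), array([[ 0.4021, -0.1234],
       [ 0.5416, -0.1372],
       [ 0.5468, -0.085 ],
       [ 0.4073, -0.0712]], dtype=float32))
(np.int32(317), 3129, ((0.6113470196723938, 0.21790635585784912), (0.363013356924057, 0.10033512115478516), 27.438371658325195), array([[0.4271, 0.1788],
       [0.4734, 0.0897],
       [0.7956, 0.257 ],
       [0.7493, 0.3461]], dtype=float32))
[ 0.4745 -0.1057  0.0136] [0.5279 0.1668 0.0059]
```

View pics/crop1.png

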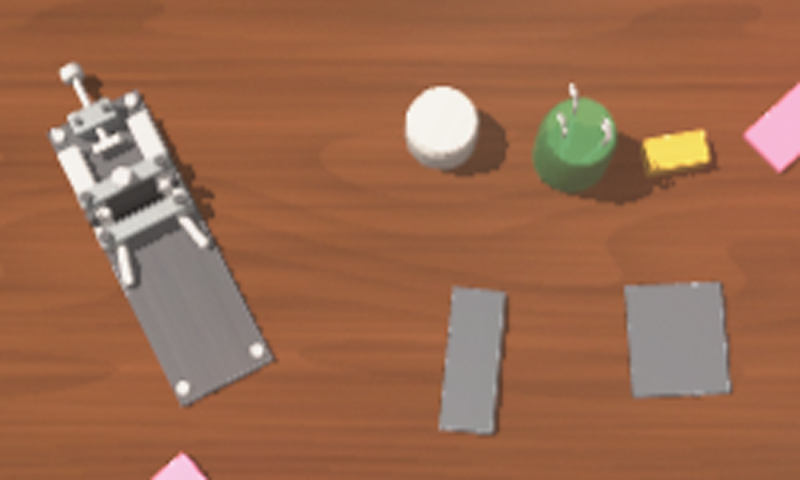

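Crop view: the narrow grey slab is centred at (473,360) and is clearly the slate. The jig bed runs from front-right (230,385) to the mouth (160,225), and the cap is near (107,140). Moving above the slate.

Call:
carry_out(
  increments=[
    {"claw": 1,"dx": -0.647,"dy": -0.729,"dz": 0,"rx": 0,"ry": 0,"rz": 0},
    {"claw": 1,"dx": -0.647,"dy": -0.729,"dz": 0,"rx": 0,"ry": 0,"rz": 0},
    {"claw": 1,"dx": -0.647,"dy": -0.729,"dz": 0,"rx": 0,"ry": 0,"rz": 0},
    {"claw": 1,"dx": -0.647,"dy": -0.729,"dz": 0,"rx": 0,"ry": 0,"rz": 0},
    {"claw": 1,"dx": -0.647,"dy": -0.729,"dz": 0,"rx": 0,"ry": 0,"rz": 0},
  ],
)

```text
time: 1.87
ee_pos: [0.2188, 0.4213, 0.3027]
ee_rot: [0.135, 0.991, 0.0, 0.0]
contact_force: [0.2, 0.8, 0.1]
finger_gap: 0.0937
grip_force: 0.0
```

Call:
carry_out(
  increments=[
    {"claw": 1,"dx": -0.647,"dy": -0.729,"dz": 0,"rx": 0,"ry": 0,"rz": 0},
    {"claw": 1,"dx": -0.647,"dy": -0.729,"dz": 0,"rx": 0,"ry": 0,"rz": 0},
    {"claw": 1,"dx": -0.647,"dy": -0.729,"dz": 0,"rx": 0,"ry": 0,"rz": 0},
    {"claw": 1,"dx": -0.647,"dy": -0.729,"dz": 0,"rx": 0,"ry": 0,"rz": 0},
    {"claw": 1,"dx": -0.647,"dy": -0.729,"dz": 0,"rx": 0,"ry": 0,"rz": 0},
  ],
)

```text
time: 2.28
ee_pos: [0.2829, 0.2898, 0.3029]
ee_rot: [0.135, 0.991, 0.0, 0.0]
contact_force: [0.7, -0.9, -0.1]
finger_gap: 0.0943
grip_force: 0.0
```

Call:
carry_out(
  increments=[
    {"claw": 1,"dx": -0.647,"dy": -0.729,"dz": 0,"rx": 0,"ry": 0,"rz": 0},
    {"claw": 1,"dx": -0.647,"dy": -0.729,"dz": 0,"rx": 0,"ry": 0,"rz": 0},
    {"claw": 1,"dx": -0.647,"dy": -0.729,"dz": 0,"rx": 0,"ry": 0,"rz": 0},
    {"claw": 1,"dx": -0.647,"dy": -0.729,"dz": 0,"rx": 0,"ry": 0,"rz": 0},
    {"claw": 1,"dx": -0.647,"dy": -0.729,"dz": 0,"rx": 0,"ry": 0,"rz": 0},
  ],
)

```text
time: 2.7
ee_pos: [0.3471, 0.1584, 0.3029]
ee_rot: [0.135, 0.991, 0.0, 0.0]
contact_force: [1.0, 0.7, 0.7]
finger_gap: 0.0938
grip_force: 0.0
```

Call:
carry_out(
  increments=[
    {"claw": 1,"dx": -0.647,"dy": -0.729,"dz": 0,"rx": 0,"ry": 0,"rz": 0},
    {"claw": 1,"dx": -0.647,"dy": -0.729,"dz": 0,"rx": 0,"ry": 0,"rz": 0},
    {"claw": 1,"dx": -0.647,"dy": -0.729,"dz": 0,"rx": 0,"ry": 0,"rz": 0},
    {"claw": 1,"dx": -0.647,"dy": -0.729,"dz": 0,"rx": 0,"ry": 0,"rz": 0},
    {"claw": 1,"dx": -0.647,"dy": -0.729,"dz": 0,"rx": 0,"ry": 0,"rz": 0},
  ],
)

```text
time: 3.12
ee_pos: [0.4113, 0.0269, 0.3029]
ee_rot: [0.136, 0.991, 0.0, 0.0]
contact_force: [-0.4, 0.3, 0.0]
finger_gap: 0.0937
grip_force: 0.0
```

Call:
carry_out(
  increments=[
    {"claw": 1,"dx": -0.647,"dy": -0.729,"dz": 0,"rx": 0,"ry": 0,"rz": 0},
    {"claw": 1,"dx": -0.647,"dy": -0.729,"dz": 0,"rx": 0,"ry": 0,"rz": 0},
    {"claw": 1,"dx": -0.647,"dy": -0.729,"dz": 0,"rx": 0,"ry": 0,"rz": 0},
    {"claw": 1,"dx": -0.647,"dy": -0.729,"dz": 0,"rx": 0,"ry": 0,"rz": 0},
    {"claw": 1,"dx": -0.647,"dy": -0.729,"dz": 0,"rx": 0,"ry": 0,"rz": 0},
  ],
)

```text
time: 3.53
ee_pos: [0.4754, -0.1045, 0.3028]
ee_rot: [0.136, 0.991, 0.0, 0.0]
contact_force: [0.3, -0.0, 0.2]
finger_gap: 0.0942
grip_force: 0.0
```

Call:
carry_out(
  increments=[
    {"claw": 1,"dx": 0,"dy": 0,"dz": 0.6,"rx": 0,"ry": 0,"rz": -0.83},
    {"claw": 1,"dx": 0,"dy": 0,"dz": 0.6,"rx": 0,"ry": 0,"rz": -0.83},
    {"claw": 1,"dx": 0,"dy": 0,"dz": 0.6,"rx": 0,"ry": 0,"rz": 0},
    {"claw": 1,"dx": 0,"dy": 0,"dz": 0.6,"rx": 0,"ry": 0,"rz": 0},
    {"claw": 1,"dx": 0,"dy": 0,"dz": 0,"rx": 0,"ry": 0,"rz": 0},
  ],
)

```text
time: 3.95
ee_pos: [0.4732, -0.1025, 0.2276]
ee_rot: [0.049, 0.999, 0.001, -0.003]
contact_force: [-0.7, 0.9, 0.3]
finger_gap: 0.0941
grip_force: 0.0
```

```bash
cat > c.py <<'E'
from h import *
np.set_printoptions(precision=4,suppress=True)
p=read_camera("wrist"); save(p,"w1.png")
s,P,R=pose(); print(P,R)
im=p["img"].astype(int); sat=im.max(2)-im.min(2); C=cloud(p)
r0,c0=[int(v) for v in proj(p,[.4745,-.104,.01])]; print(r0,c0)
n,l=cv2.connectedComponents((sat<30).astype(np.uint8)); k=l[r0,c0]; r,c=np.nonzero(l==k)
W=np.array([onplane(p,a,b,.01)[:2] for a,b in zip(r,c)],np.float32)
print(len(r),r.min(),r.max(),c.min(),c.max(),cv2.minAreaRect(W))
b=cv2.boxPoints(cv2.minAreaRect(W)); print(b)
E
python3 c.py
```

```text
[ 0.4741 -0.1028  0.2293] [[-0.9952  0.098  -0.0037]
 [ 0.098   0.9952  0.0015]
 [ 0.0038  0.0011 -1.    ]]
204 275
9184 122 277 246 307 ((0.4738709330558777, -0.1034201979637146), (0.051823314279317856, 0.13875851035118103), 84.44855499267578)
[[ 0.4023 -0.1225]
 [ 0.5404 -0.1359]
 [ 0.5454 -0.0843]
 [ 0.4073 -0.0709]]
```

View pics/w1.png

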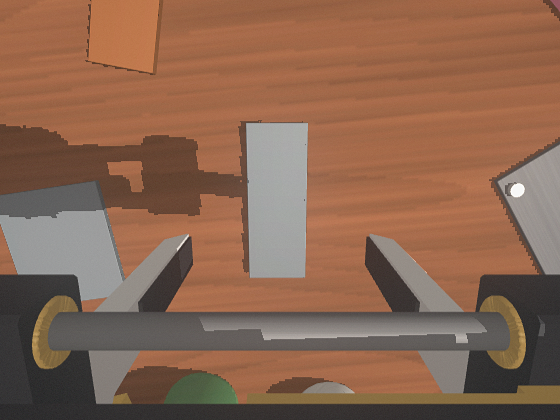

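The wrist view shows the slate centred at (276,200), aligned between the fingers. Descending and gripping.

Call:
carry_out(
  increments=[
    {"claw": 1,"dx": 0,"dy": 0,"dz": 0.8,"rx": 0,"ry": 0,"rz": 0},
    {"claw": 1,"dx": 0,"dy": 0,"dz": 0.8,"rx": 0,"ry": 0,"rz": 0},
    {"claw": 1,"dx": 0,"dy": 0,"dz": 0.8,"rx": 0,"ry": 0,"rz": 0},
    {"claw": 1,"dx": 0,"dy": 0,"dz": 0.8,"rx": 0,"ry": 0,"rz": 0},
    {"claw": 1,"dx": 0,"dy": 0,"dz": 0.6,"rx": 0,"ry": 0,"rz": 0},
  ],
)

```text
time: 4.42
ee_pos: [0.4756, -0.1031, 0.1165]
ee_rot: [0.049, 0.999, -0.0, 0.001]
contact_force: [-1.2, -0.5, 0.2]
finger_gap: 0.094
grip_force: 0.0
```

Call:
carry_out(
  increments=[
    {"claw": 1,"dx": 0,"dy": 0,"dz": 0.3,"rx": 0,"ry": 0,"rz": 0},
    {"claw": 1,"dx": 0,"dy": 0,"dz": 0.1,"rx": 0,"ry": 0,"rz": 0},
    {"claw": 1,"dx": 0,"dy": 0,"dz": 0.0,"rx": 0,"ry": 0,"rz": 0},
    {"claw": 1,"dx": 0,"dy": 0,"dz": 0,"rx": 0,"ry": 0,"rz": 0},
    {"claw": 1,"dx": 0,"dy": 0,"dz": 0,"rx": 0,"ry": 0,"rz": 0},
  ],
)

```text
time: 4.83
ee_pos: [0.476, -0.1033, 0.106]
ee_rot: [0.049, 0.999, -0.0, 0.001]
contact_force: [0.6, 0.6, 0.3]
finger_gap: 0.0939
grip_force: 0.0
```

Call:
carry_out(
  increments=[
    {"claw": 1,"dx": 0.05,"dy": 0,"dz": 0.13,"rx": 0,"ry": 0,"rz": 0},
    {"claw": 1,"dx": 0,"dy": 0,"dz": 0.07,"rx": 0,"ry": 0,"rz": 0},
    {"claw": 0,"dx": 0,"dy": 0,"dz": 0.0,"rx": 0,"ry": 0,"rz": 0},
    {"claw": 0,"dx": 0,"dy": 0,"dz": 0,"rx": 0,"ry": 0,"rz": 0},
    {"claw": 0,"dx": 0,"dy": 0,"dz": 0,"rx": 0,"ry": 0,"rz": 0},
  ],
)

```text
time: 5.25
ee_pos: [0.4736, -0.1029, 0.0987]
ee_rot: [0.049, 0.999, 0.0, 0.0]
contact_force: [-0.3, 0.4, 0.6]
finger_gap: 0.0775
grip_force: 0.0
```

Call:
carry_out(
  increments=[
    {"claw": 0,"dx": 0,"dy": 0,"dz": 0,"rx": 0,"ry": 0,"rz": 0},
    {"claw": 0,"dx": 0,"dy": 0,"dz": 0,"rx": 0,"ry": 0,"rz": 0},
    {"claw": 0,"dx": 0,"dy": 0,"dz": 0,"rx": 0,"ry": 0,"rz": 0},
    {"claw": 0,"dx": 0,"dy": 0,"dz": 0,"rx": 0,"ry": 0,"rz": 0},
    {"claw": 0,"dx": 0,"dy": 0,"dz": 0,"rx": 0,"ry": 0,"rz": 0},
  ],
)

```text
time: 5.67
ee_pos: [0.4736, -0.103, 0.0987]
ee_rot: [0.049, 0.999, -0.0, 0.0]
contact_force: [-0.5, -0.4, -0.3]
finger_gap: 0.0515
grip_force: 30.0
```

Call:
carry_out(
  increments=[
    {"claw": 0,"dx": 0,"dy": 0,"dz": -0.3,"rx": 0,"ry": 0,"rz": 0},
    {"claw": 0,"dx": 0,"dy": 0,"dz": -0.8,"rx": 0,"ry": 0,"rz": 0},
    {"claw": 0,"dx": 0,"dy": 0,"dz": -1,"rx": 0,"ry": 0,"rz": 0},
    {"claw": 0,"dx": 0,"dy": 0,"dz": -1,"rx": 0,"ry": 0,"rz": 0},
    {"claw": 0,"dx": 0,"dy": 0,"dz": -0.9,"rx": 0,"ry": 0,"rz": 0},
  ],
)

```text
time: 6.08
ee_pos: [0.4732, -0.1027, 0.2205]
ee_rot: [0.049, 0.999, 0.0, 0.0]
contact_force: [1.3, -1.0, -1.9]
finger_gap: 0.0516
grip_force: 30.0
```

Call:
carry_out(
  increments=[
    {"claw": 0,"dx": -0.054,"dy": 0.917,"dz": 0,"rx": 0,"ry": 0,"rz": 0},
    {"claw": 0,"dx": -0.054,"dy": 0.917,"dz": 0,"rx": 0,"ry": 0,"rz": 0},
    {"claw": 0,"dx": -0.054,"dy": 0.917,"dz": 0,"rx": 0,"ry": 0,"rz": 0},
    {"claw": 0,"dx": -0.054,"dy": 0.917,"dz": 0,"rx": 0,"ry": 0,"rz": 0},
    {"claw": 0,"dx": -0.054,"dy": 0.917,"dz": 0,"rx": 0,"ry": 0,"rz": 0},
  ],
)

```text
time: 6.5
ee_pos: [0.4946, 0.0345, 0.2191]
ee_rot: [0.049, 0.999, 0.0, -0.0]
contact_force: [-0.3, 0.6, -2.3]
finger_gap: 0.0512
grip_force: 30.0
```

Call:
carry_out(
  increments=[
    {"claw": 0,"dx": -0.054,"dy": 0.917,"dz": 0,"rx": 0,"ry": 0,"rz": 0},
    {"claw": 0,"dx": -0.054,"dy": 0.917,"dz": 0,"rx": 0,"ry": 0,"rz": 0},
    {"claw": 0,"dx": -0.054,"dy": 0.917,"dz": 0,"rx": 0,"ry": 0,"rz": 0},
    {"claw": 0,"dx": -0.054,"dy": 0.917,"dz": 0,"rx": 0,"ry": 0,"rz": 0},
    {"claw": 0,"dx": -0.054,"dy": 0.917,"dz": 0,"rx": 0,"ry": 0,"rz": 0},
  ],
)

```text
time: 6.92
ee_pos: [0.5161, 0.1707, 0.2189]
ee_rot: [0.049, 0.999, -0.0, -0.0]
contact_force: [0.6, -0.1, -2.4]
finger_gap: 0.0515
grip_force: 30.0
```

Call:
carry_out(
  increments=[
    {"claw": 0,"dx": 0,"dy": 0,"dz": 0,"rx": 0,"ry": 0,"rz": -0.8},
    {"claw": 0,"dx": 0,"dy": 0,"dz": 0,"rx": 0,"ry": 0,"rz": -0.8},
    {"claw": 0,"dx": 0,"dy": 0,"dz": 0,"rx": 0,"ry": 0,"rz": -0.8},
    {"claw": 0,"dx": 0,"dy": 0,"dz": 0,"rx": 0,"ry": 0,"rz": -0.8},
    {"claw": 0,"dx": 0,"dy": 0,"dz": 0,"rx": 0,"ry": 0,"rz": -0.8},
  ],
)

```text
time: 7.33
ee_pos: [0.516, 0.1695, 0.2188]
ee_rot: [-0.162, 0.987, 0.0, -0.001]
contact_force: [-0.3, -0.5, -2.2]
finger_gap: 0.0518
grip_force: 30.0
```

Call:
carry_out(
  increments=[
    {"claw": 0,"dx": 0,"dy": 0,"dz": 0,"rx": 0,"ry": 0,"rz": -0.8},
    {"claw": 0,"dx": 0,"dy": 0,"dz": 0,"rx": 0,"ry": 0,"rz": -0.7},
    {"claw": 0,"dx": 0,"dy": 0,"dz": 0,"rx": 0,"ry": 0,"rz": 0},
    {"claw": 0,"dx": 0,"dy": 0,"dz": 0,"rx": 0,"ry": 0,"rz": 0},
    {"claw": 0,"dx": 0,"dy": 0,"dz": 0,"rx": 0,"ry": 0,"rz": 0},
  ],
)

```text
time: 7.75
ee_pos: [0.5164, 0.1693, 0.2188]
ee_rot: [-0.236, 0.972, 0.0, -0.0]
contact_force: [0.1, -0.5, -2.4]
finger_gap: 0.052
grip_force: 30.0
```

```bash
cat > d.py <<'E'
from h import *
np.set_printoptions(precision=4,suppress=True)
p=read_camera("wrist"); save(p,"w2.png")
s,P,R=pose(); print(s["time"],P,R,s["finger_gap"])
for l,z in (("mouth",.006),("lay",.006),("jig",0)):
    for m in mark_of(p,l)[:2]: print(l,m["score"],m["pixel"],onplane(p,*m["pixel"],z)[:2])
E
python3 d.py
```

```text
7.8 [0.5164 0.1693 0.2187] [[-0.8885 -0.4589 -0.0002]
 [-0.4589  0.8885  0.0001]
 [ 0.0001  0.0002 -1.    ]] 0.05158777722214915
```

View pics/w2.png

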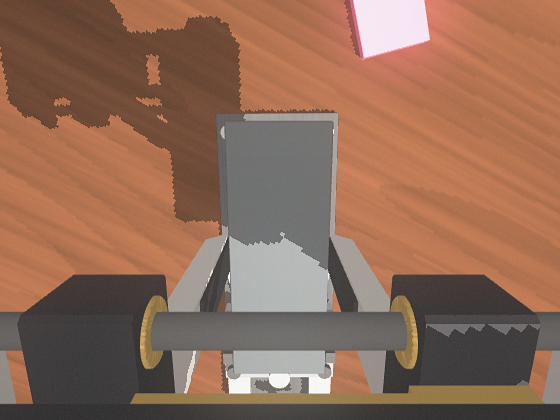

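Wrist view: the slate is held straight over the bed. The bed's front corners show at about (218,113) and (338,113), with its edges down to row ~230. I'll measure these.

```bash
cat > e.py <<'E'
from h import *
np.set_printoptions(precision=4,suppress=True)
p=read_camera("wrist"); s,P,R=pose()
im=p["img"].astype(int); sat=im.max(2)-im.min(2)
h,ii=0,0
L=[];Rr=[]
for r in range(122,210,4):
    g=np.nonzero(sat[r,200:360]<28)[0]+200
    L.append(onplane(p,r,g.min()-.5,.006)[:2]); Rr.append(onplane(p,r,g.max()+.5,.006)[:2])
    if r%20==2: print(r,g.min(),g.max())
F=[]
for c in range(250,336,5):
    g=np.nonzero(sat[100:140,c]<28)[0]+100; F.append(onplane(p,g.min()-.5,c,.006)[:2])
def line(A):
    vx,vy,x,y=cv2.fitLine(np.array(A,np.float32),cv2.DIST_HUBER,0,.001,.001).ravel(); return np.array([vx,vy]),np.array([x,y])
for n,A in (("L",L),("R",Rr),("F",F)):
    v,c=line(A); print(n,np.degrees(np.arctan2(v[1],v[0])),c)
vl,cl=line(L); vr,cr=line(Rr); vf,cf=line(F)
a=np.arctan2(*(vl*np.sign(vl[0])+vr*np.sign(vr[0]))[::-1]); u=np.array([np.cos(a),np.sin(a)]); n=np.array([-u[1],u[0]])
print("ang",np.degrees(a),"width",(cl-cr)@n)
mid=((cl+cr)/2@n)*n+(cf@u)*u; mouth=mid+.17*u
print("front mid",mid,"mouth",mouth,"tcp in jig",(P[:2]-mouth)@u,(P[:2]-mouth)@n,"toolx.u",R[:2,0]@u,"yaw err deg",np.degrees(np.arctan2(R[1,1],R[0,1])-a)-90)
E
python3 e.py
```

```text
122 216 337
142 217 336
162 218 336
182 219 335
202 220 334
L 27.347204 [0.5161 0.1129]
R 27.61551 [0.4654 0.198 ]
F -62.651623 [0.4454 0.1452]
ang 27.481358 width -0.09891781
front mid [0.4509 0.1347] mouth [0.6017 0.2132] tcp in jig -0.09576833975309934 0.00035963964708773943 toolx.u -0.9999977218106111 yaw err deg -0.12221952085016596
```

Call:
carry_out(
  increments=[
    {"claw": 0,"dx": 0,"dy": 0,"dz": 0.8,"rx": 0,"ry": 0,"rz": 0},
    {"claw": 0,"dx": 0,"dy": 0,"dz": 0.9,"rx": 0,"ry": 0,"rz": 0},
    {"claw": 0,"dx": 0,"dy": 0,"dz": 0.9,"rx": 0,"ry": 0,"rz": 0},
    {"claw": 0,"dx": 0,"dy": 0,"dz": 0.7,"rx": 0,"ry": 0,"rz": 0},
    {"claw": 0,"dx": 0,"dy": 0,"dz": 0.2,"rx": 0,"ry": 0,"rz": 0},
  ],
)

```text
time: 8.42
ee_pos: [0.5145, 0.1689, 0.1106]
ee_rot: [-0.237, 0.972, 0.0, -0.003]
contact_force: [-1.4, -1.2, -2.0]
finger_gap: 0.0516
grip_force: 30.0
```

Call:
carry_out(
  increments=[
    {"claw": 0,"dx": 0,"dy": 0,"dz": 0.1,"rx": 0,"ry": 0,"rz": 0},
    {"claw": 0,"dx": 0,"dy": 0,"dz": 0,"rx": 0,"ry": 0,"rz": 0},
    {"claw": 0,"dx": 0,"dy": 0,"dz": 0,"rx": 0,"ry": 0,"rz": 0},
    {"claw": 0,"dx": 0,"dy": 0,"dz": 0,"rx": 0,"ry": 0,"rz": 0},
    {"claw": 0,"dx": 0,"dy": 0,"dz": 0,"rx": 0,"ry": 0,"rz": 0},
  ],
)

```text
time: 8.83
ee_pos: [0.5174, 0.1695, 0.112]
ee_rot: [-0.237, 0.972, -0.0, 0.001]
contact_force: [-0.6, -0.2, -1.7]
finger_gap: 0.0516
grip_force: 30.0
```

Call:
carry_out(
  increments=[
    {"claw": 0,"dx": 0,"dy": 0,"dz": 0.1,"rx": 0,"ry": 0,"rz": 0},
    {"claw": 0,"dx": 0,"dy": 0,"dz": 0.05,"rx": 0,"ry": 0,"rz": 0},
    {"claw": 0,"dx": 0,"dy": 0,"dz": 0.03,"rx": 0,"ry": 0,"rz": 0},
    {"claw": 0,"dx": 0,"dy": 0,"dz": 0,"rx": 0,"ry": 0,"rz": 0},
    {"claw": 0,"dx": 0,"dy": 0,"dz": 0,"rx": 0,"ry": 0,"rz": 0},
  ],
)

```text
time: 9.25
ee_pos: [0.5165, 0.1693, 0.1051]
ee_rot: [-0.237, 0.972, 0.0, -0.0]
contact_force: [-0.4, -0.6, -1.9]
finger_gap: 0.0517
grip_force: 30.0
```

Call:
carry_out(
  increments=[
    {"claw": 0,"dx": 0,"dy": 0,"dz": 0.015,"rx": 0,"ry": 0,"rz": 0},
    {"claw": 0,"dx": 0,"dy": 0,"dz": 0,"rx": 0,"ry": 0,"rz": 0},
    {"claw": 0.75,"dx": 0,"dy": 0,"dz": 0,"rx": 0,"ry": 0,"rz": 0},
    {"claw": 0.75,"dx": 0,"dy": 0,"dz": 0,"rx": 0,"ry": 0,"rz": 0},
    {"claw": 0.75,"dx": 0,"dy": 0,"dz": 0,"rx": 0,"ry": 0,"rz": 0},
  ],
)

```text
time: 9.67
ee_pos: [0.5169, 0.1694, 0.1051]
ee_rot: [-0.237, 0.972, 0.0, 0.0]
contact_force: [0.6, -0.4, -0.2]
finger_gap: 0.068
grip_force: 0.0
```

Call:
carry_out(
  increments=[
    {"claw": 0.75,"dx": 0,"dy": 0,"dz": 0,"rx": 0,"ry": 0,"rz": 0},
    {"claw": 0.75,"dx": 0,"dy": 0,"dz": 0,"rx": 0,"ry": 0,"rz": 0},
    {"claw": 0.75,"dx": 0,"dy": 0,"dz": 0,"rx": 0,"ry": 0,"rz": 0},
    {"claw": 0.75,"dx": 0,"dy": 0,"dz": 0,"rx": 0,"ry": 0,"rz": 0},
    {"claw": 0.75,"dx": 0,"dy": 0,"dz": 0,"rx": 0,"ry": 0,"rz": 0},
  ],
)

```text
time: 10.08
ee_pos: [0.5166, 0.1693, 0.1048]
ee_rot: [-0.237, 0.972, 0.0, 0.0]
contact_force: [0.5, 0.5, -0.6]
finger_gap: 0.0705
grip_force: 0.0
```

Call:
carry_out(
  increments=[
    {"claw": 0.75,"dx": 0,"dy": 0,"dz": -0.5,"rx": 0,"ry": 0,"rz": 0},
    {"claw": 0.75,"dx": 0,"dy": 0,"dz": -0.8,"rx": 0,"ry": 0,"rz": 0},
    {"claw": 0.75,"dx": 0.9,"dy": 0,"dz": -0.7,"rx": 0,"ry": 0,"rz": 0},
    {"claw": 0,"dx": 0.9,"dy": 0,"dz": 0,"rx": 0,"ry": 0,"rz": 0},
    {"claw": 0,"dx": 0.9,"dy": 0,"dz": 0,"rx": 0,"ry": 0,"rz": 0},
  ],
)

```text
time: 10.5
ee_pos: [0.4448, 0.1319, 0.1661]
ee_rot: [-0.237, 0.972, -0.0, 0.002]
contact_force: [0.4, 0.0, 1.0]
finger_gap: 0.0604
grip_force: 0.0
```

Call:
carry_out(
  increments=[
    {"claw": 0,"dx": 0.7,"dy": 0,"dz": 0,"rx": 0,"ry": 0,"rz": 0},
    {"claw": 0,"dx": 0,"dy": 0,"dz": 0,"rx": 0,"ry": 0,"rz": 0},
    {"claw": 0,"dx": 0,"dy": 0,"dz": 0,"rx": 0,"ry": 0,"rz": 0},
    {"claw": 0,"dx": 0,"dy": 0,"dz": 0,"rx": 0,"ry": 0,"rz": 0},
    {"claw": 0,"dx": 0,"dy": 0,"dz": 0,"rx": 0,"ry": 0,"rz": 0},
  ],
)

```text
time: 10.92
ee_pos: [0.4276, 0.1228, 0.1651]
ee_rot: [-0.237, 0.972, -0.0, 0.001]
contact_force: [-0.1, -0.2, -0.7]
finger_gap: 0.0271
grip_force: 0.0
```

```bash
cat > g.py <<'E'
from h import *
np.set_printoptions(precision=4,suppress=True)
s,P,R=pose(); a=np.radians(27.48);u=np.array([np.cos(a),np.sin(a)]);n=np.array([-u[1],u[0]]);M=np.array([.6017,.2132])
print(s["time"],P,s["finger_gap"],"tcp in jig",(P[:2]-M)@u,(P[:2]-M)@n)
for q in ("wrist","top"):
    p=read_camera(q); save(p,q+"3.png",*(((130,110,280,260),3.8) if q=="top" else (None,1)))
    for m in mark_of(p,"slate")[:3]:
        w=onplane(p,*m["pixel"],.006)[:2]; print(q,m["score"],m["pixel"],(w-M)@u,(w-M)@n)
E
python3 g.py
```

```text
10.9167 [0.4276 0.1228 0.1651] 0.027064505811501043 tcp in jig -0.1961695286052603 0.0001533256963925922
wrist 0.97 [346.4, 280.5] -0.09259181506459971 0.0021832829046027763
wrist 0.86 [88.6, 387.8] -0.2840429666985884 0.07192312692409727
top 0.82 [285.9, 325.0] -0.47020556065320496 -0.20709294168336448
top 0.82 [285.3, 388.8] -0.5576944692382303 -0.3807189948582339
top 0.74 [273.2, 215.2] -0.282994239851699 0.07300651341105546
```

View pics/top3.png

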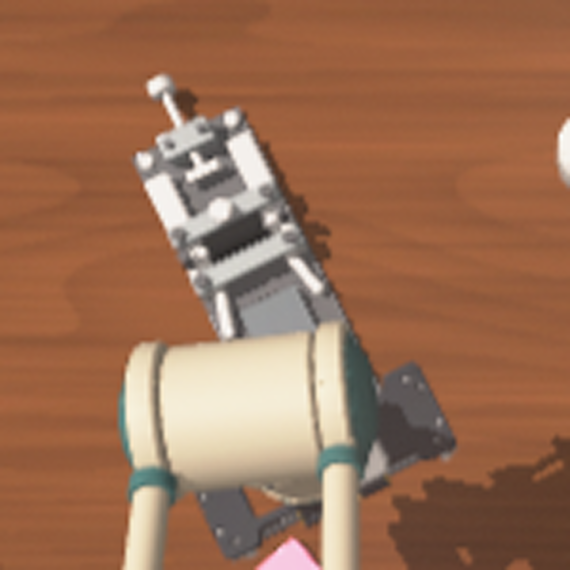

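View pics/wrist3.png

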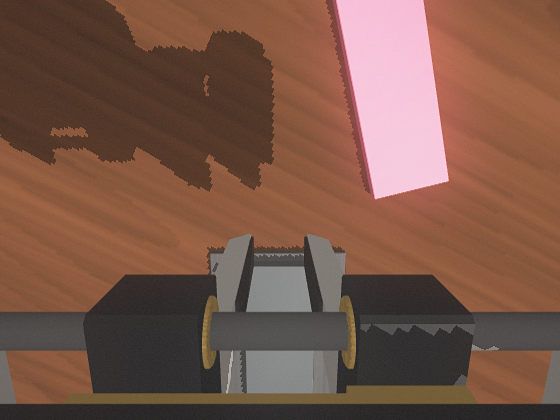

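Slate lies straight on the bed, front edge at top-crop (270,293), centred between the flares; the stop's cap is at (203,172). The gripper is behind the tail and still closing. I'll lower the closed fingers and estimate the cap face.

Call:
carry_out(
  increments=[
    {"claw": 0,"dx": 0,"dy": 0,"dz": 0,"rx": 0,"ry": 0,"rz": 0},
    {"claw": 0,"dx": 0,"dy": 0,"dz": 0.4,"rx": 0,"ry": 0,"rz": 0},
    {"claw": 0,"dx": 0,"dy": 0,"dz": 0.6,"rx": 0,"ry": 0,"rz": 0},
    {"claw": 0,"dx": 0,"dy": 0,"dz": 0.6,"rx": 0,"ry": 0,"rz": 0},
    {"claw": 0,"dx": 0,"dy": 0,"dz": 0.3,"rx": 0,"ry": 0,"rz": 0},
  ],
)

```text
time: 11.53
ee_pos: [0.4253, 0.1224, 0.1063]
ee_rot: [-0.237, 0.972, 0.0, -0.001]
contact_force: [0.1, 0.3, -0.0]
finger_gap: 0.0004
grip_force: 0.0
```

Call:
carry_out(
  increments=[
    {"claw": 0,"dx": 0,"dy": 0,"dz": 0,"rx": 0,"ry": 0,"rz": 0},
    {"claw": 0,"dx": 0,"dy": 0,"dz": 0,"rx": 0,"ry": 0,"rz": 0},
    {"claw": 0,"dx": 0,"dy": 0,"dz": 0,"rx": 0,"ry": 0,"rz": 0},
    {"claw": 0,"dx": 0,"dy": 0,"dz": 0,"rx": 0,"ry": 0,"rz": 0},
    {"claw": 0,"dx": 0,"dy": 0,"dz": 0,"rx": 0,"ry": 0,"rz": 0},
  ],
)

```text
time: 11.95
ee_pos: [0.4265, 0.1225, 0.1085]
ee_rot: [-0.237, 0.972, -0.0, 0.001]
contact_force: [-1.0, 1.0, -0.7]
finger_gap: 0.0001
grip_force: 0.0
```

```bash
cat > k.py <<'E'
from h import *
np.set_printoptions(precision=4,suppress=True,linewidth=160)
s,P,R=pose(); a=np.radians(27.48);u=np.array([np.cos(a),np.sin(a)]);n=np.array([-u[1],u[0]]);M=np.array([.6017,.2132])
print(s["time"],P,s["finger_gap"],"tcp in jig",(P[:2]-M)@u,(P[:2]-M)@n,s["contact_force"])
# profile of brightness & depth along x at y=-11,+11 (cap head, clear of stem)
for q in ("top","side"):
    p=read_camera(q); C=cloud(p); g=p["img"].mean(2).astype(np.float32)
    for y in (-9,9):
        xs=np.arange(60,118,2.)
        v=[];z=[]
        for x in xs:
            r,c=proj(p,[*(M+x/1e3*u+y/1e3*n),.017]); v.append(cv2.getRectSubPix(g,(1,1),(c,r))[0,0]); z.append(C[int(round(r)),int(round(c)),2]*1000)
        print(q,y); print(np.array([xs,v,z]).astype(int))
E
python3 k.py
```

```text
11.95 [0.4265 0.1225 0.1085] 0.00013746006631117313 tcp in jig -0.1972459512881863 0.00036605744615647584 [-0.9994  0.9841 -0.6531]
top -9
[[ 60  62  64  66  68  70  72  74  76  78  80  82  84  86  88  90  92  94  96  98 100 102 104 106 108 110 112 114 116]
 [163 184 186 168 140 128 128 128 128 122 111  90  75  76  78  84 113 170 215 236 225 202 123  68  75  79  82  85  87]
 [ 33  33  33  33   2   5   7   7   2   4   4   6   6   1   1   8   8  21  21  24  22  22   7   7   8   8  10  10  20]]
top 9
[[ 60  62  64  66  68  70  72  74  76  78  80  82  84  86  88  90  92  94  96  98 100 102 104 106 108 110 112 114 116]
 [234 234 233 216 183 150 129 127 127 127 118 108  94  86  90 100 116 157 210 228 228 181 129  96  77  78  82  85  92]
 [ 38  39  39  45  45   3   3   6   9   7   4   4   4   4   4   4  16  16  24  24  24  24  26   7   7   6   6  17  17]]
side -9
[[ 60  62  64  66  68  70  72  74  76  78  80  82  84  86  88  90  92  94  96  98 100 102 104 106 108 110 112 114 116]
 [ 48  50  70 100 130 158 179 190 195 196 191 178 163 146 130 133 138 147 157 165 176 189 192 192 191 188 178 153 134]
 [ 35  35  35  33  34  34  34  32  33  33  33  28   9   9   9   4  15  15  15  22  22  22  22   6   6  12  12  17  17]]
side 9
[[ 60  62  64  66  68  70  72  74  76  78  80  82  84  86  88  90  92  94  96  98 100 102 104 106 108 110 112 114 116]
 [ 59  63  74  88 103 119 131 138 143 146 148 149 150 152 157 160 160 160 160 166 175 186 198 210 222 234 237 210 187]
 [ 43  38  38  38  41  33  33  33  36  34  34  34  37   5   5   5  18  20  20  20  24  22  22  22  27  23  23  23  17]]
```

The cap face is at about x=93 mm past the mouth, so the TCP should be near -55 mm at contact. Starting the push.

Call:
carry_out(
  increments=[
    {"claw": 0,"dx": 0,"dy": 0,"dz": 0.1,"rx": 0,"ry": 0,"rz": 0},
    {"claw": 0,"dx": -0.3,"dy": 0,"dz": 0,"rx": 0,"ry": 0,"rz": 0},
    {"claw": 0,"dx": -0.2,"dy": 0,"dz": 0,"rx": 0,"ry": 0,"rz": 0},
    {"claw": 0,"dx": -0.15,"dy": 0,"dz": 0,"rx": 0,"ry": 0,"rz": 0},
    {"claw": 0,"dx": -0.15,"dy": 0,"dz": 0,"rx": 0,"ry": 0,"rz": 0},
  ],
)

```text
time: 12.47
ee_pos: [0.4481, 0.1338, 0.1048]
ee_rot: [-0.237, 0.972, 0.0, 0.0]
contact_force: [-0.3, -0.3, 1.5]
finger_gap: 0.0002
grip_force: 0.7
```

Call:
carry_out(
  increments=[
    {"claw": 0,"dx": -0.15,"dy": 0,"dz": 0,"rx": 0,"ry": 0,"rz": 0},
    {"claw": 0,"dx": -0.15,"dy": 0,"dz": 0,"rx": 0,"ry": 0,"rz": 0},
    {"claw": 0,"dx": -0.15,"dy": 0,"dz": 0,"rx": 0,"ry": 0,"rz": 0},
    {"claw": 0,"dx": -0.15,"dy": 0,"dz": 0,"rx": 0,"ry": 0,"rz": 0},
    {"claw": 0,"dx": -0.15,"dy": 0,"dz": 0,"rx": 0,"ry": 0,"rz": 0},
  ],
)

```text
time: 12.88
ee_pos: [0.4676, 0.144, 0.1047]
ee_rot: [-0.237, 0.972, 0.0, -0.0]
contact_force: [-0.5, 0.1, -1.2]
finger_gap: 0.0001
grip_force: 0.3
```

Call:
carry_out(
  increments=[
    {"claw": 0,"dx": -0.12,"dy": 0,"dz": 0,"rx": 0,"ry": 0,"rz": 0},
    {"claw": 0,"dx": -0.12,"dy": 0,"dz": 0,"rx": 0,"ry": 0,"rz": 0},
    {"claw": 0,"dx": -0.12,"dy": 0,"dz": 0,"rx": 0,"ry": 0,"rz": 0},
    {"claw": 0,"dx": -0.12,"dy": 0,"dz": 0,"rx": 0,"ry": 0,"rz": 0},
    {"claw": 0,"dx": -0.12,"dy": 0,"dz": 0,"rx": 0,"ry": 0,"rz": 0},
  ],
)

```text
time: 13.3
ee_pos: [0.4835, 0.1522, 0.1048]
ee_rot: [-0.237, 0.972, 0.0, -0.0]
contact_force: [-0.2, -0.0, -1.3]
finger_gap: 0.0005
grip_force: 0.3
```

Call:
carry_out(
  increments=[
    {"claw": 0,"dx": -0.12,"dy": 0,"dz": 0,"rx": 0,"ry": 0,"rz": 0},
    {"claw": 0,"dx": -0.12,"dy": 0,"dz": 0,"rx": 0,"ry": 0,"rz": 0},
    {"claw": 0,"dx": -0.12,"dy": 0,"dz": 0,"rx": 0,"ry": 0,"rz": 0},
    {"claw": 0,"dx": -0.12,"dy": 0,"dz": 0,"rx": 0,"ry": 0,"rz": 0},
    {"claw": 0,"dx": -0.12,"dy": 0,"dz": 0,"rx": 0,"ry": 0,"rz": 0},
  ],
)

```text
time: 13.72
ee_pos: [0.4978, 0.1599, 0.1046]
ee_rot: [-0.237, 0.972, -0.0, -0.002]
contact_force: [-3.0, -1.5, -0.3]
finger_gap: 0.0005
grip_force: 1.5
```

Call:
carry_out(
  increments=[
    {"claw": 0,"dx": -0.12,"dy": 0,"dz": 0,"rx": 0,"ry": 0,"rz": 0},
    {"claw": 0,"dx": -0.12,"dy": 0,"dz": 0,"rx": 0,"ry": 0,"rz": 0},
    {"claw": 0,"dx": -0.12,"dy": 0,"dz": 0,"rx": 0,"ry": 0,"rz": 0},
    {"claw": 0,"dx": -0.12,"dy": 0,"dz": 0,"rx": 0,"ry": 0,"rz": 0},
    {"claw": 0,"dx": -0.12,"dy": 0,"dz": 0,"rx": 0,"ry": 0,"rz": 0},
  ],
)

```text
time: 14.13
ee_pos: [0.5155, 0.1689, 0.1046]
ee_rot: [-0.237, 0.972, 0.0, -0.0]
contact_force: [-2.6, -1.0, -1.2]
finger_gap: 0.0004
grip_force: 1.1
```

Call:
carry_out(
  increments=[
    {"claw": 0,"dx": -0.1,"dy": 0,"dz": 0,"rx": 0,"ry": 0,"rz": 0},
    {"claw": 0,"dx": -0.1,"dy": 0,"dz": 0,"rx": 0,"ry": 0,"rz": 0},
    {"claw": 0,"dx": -0.1,"dy": 0,"dz": 0,"rx": 0,"ry": 0,"rz": 0},
    {"claw": 0,"dx": -0.1,"dy": 0,"dz": 0,"rx": 0,"ry": 0,"rz": 0},
    {"claw": 0,"dx": -0.1,"dy": 0,"dz": 0,"rx": 0,"ry": 0,"rz": 0},
  ],
)

```text
time: 14.55
ee_pos: [0.5288, 0.1757, 0.1048]
ee_rot: [-0.237, 0.972, 0.0, -0.0]
contact_force: [-2.3, -0.4, -1.2]
finger_gap: 0.0004
grip_force: 1.1
```

Call:
carry_out(
  increments=[
    {"claw": 0,"dx": -0.06,"dy": 0,"dz": 0,"rx": 0,"ry": 0,"rz": 0},
    {"claw": 0,"dx": -0.06,"dy": 0,"dz": 0,"rx": 0,"ry": 0,"rz": 0},
    {"claw": 0,"dx": -0.06,"dy": 0,"dz": 0,"rx": 0,"ry": 0,"rz": 0},
    {"claw": 0,"dx": -0.06,"dy": 0,"dz": 0,"rx": 0,"ry": 0,"rz": 0},
    {"claw": 0,"dx": -0.06,"dy": 0,"dz": 0,"rx": 0,"ry": 0,"rz": 0},
  ],
)

```text
time: 14.97
ee_pos: [0.5366, 0.1797, 0.1048]
ee_rot: [-0.237, 0.972, 0.0, -0.0]
contact_force: [-2.8, -0.6, -1.8]
finger_gap: 0.0001
grip_force: 1.1
```

Call:
carry_out(
  increments=[
    {"claw": 0,"dx": -0.04,"dy": 0,"dz": 0,"rx": 0,"ry": 0,"rz": 0},
    {"claw": 0,"dx": -0.04,"dy": 0,"dz": 0,"rx": 0,"ry": 0,"rz": 0},
    {"claw": 0,"dx": -0.04,"dy": 0,"dz": 0,"rx": 0,"ry": 0,"rz": 0},
    {"claw": 0,"dx": -0.04,"dy": 0,"dz": 0,"rx": 0,"ry": 0,"rz": 0},
    {"claw": 0,"dx": -0.04,"dy": 0,"dz": 0,"rx": 0,"ry": 0,"rz": 0},
  ],
)

```text
time: 15.38
ee_pos: [0.542, 0.1825, 0.1048]
ee_rot: [-0.237, 0.972, 0.0, 0.0]
contact_force: [-1.9, -1.4, -1.3]
finger_gap: 0.0005
grip_force: 1.2
```

Call:
carry_out(
  increments=[
    {"claw": 0,"dx": -0.03,"dy": 0,"dz": 0,"rx": 0,"ry": 0,"rz": 0},
    {"claw": 0,"dx": -0.03,"dy": 0,"dz": 0,"rx": 0,"ry": 0,"rz": 0},
    {"claw": 0,"dx": -0.03,"dy": 0,"dz": 0,"rx": 0,"ry": 0,"rz": 0},
    {"claw": 0,"dx": -0.03,"dy": 0,"dz": 0,"rx": 0,"ry": 0,"rz": 0},
    {"claw": 0,"dx": -0.03,"dy": 0,"dz": 0,"rx": 0,"ry": 0,"rz": 0},
  ],
)

```text
time: 15.8
ee_pos: [0.5459, 0.1846, 0.1048]
ee_rot: [-0.237, 0.972, 0.0, 0.0]
contact_force: [-3.0, -0.2, -0.5]
finger_gap: 0.0003
grip_force: 1.2
```

```bash
cat > m.py <<'E'
from h import *
p=read_camera("top"); save(p,"top4.png",(155,135,225,195),9); s,P,R=pose()
a=np.radians(27.48);u=np.array([np.cos(a),np.sin(a)]);n=np.array([-u[1],u[0]]);M=np.array([.6017,.2132])
print((P[:2]-M)@u,(P[:2]-M)@n)
for x in (.08,.085,.09,.095): print(x,[np.round((np.array(proj(p,[*(M+x*u+y*n),.016])[::-1])-[155,135])*9) for y in (-.01,.01)])
E
python3 m.py
```

```text
-0.062452816227909096 0.00028949204756057237
0.08 [array([301., 206.]), array([250., 231.])]
0.085 [array([295., 194.]), array([244., 219.])]
0.09 [array([289., 182.]), array([238., 207.])]
0.095 [array([283., 170.]), array([232., 195.])]
```

View pics/top4.png

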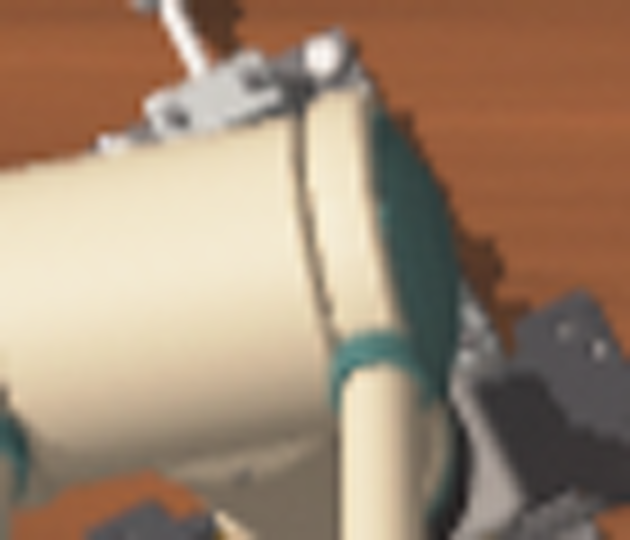

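The arm hides the cap in this view (it covers 0-400 x 130-470), so I'll feel for contact instead.

Call:
carry_out(
  increments=[
    {"claw": 0,"dx": -0.02,"dy": 0,"dz": 0,"rx": 0,"ry": 0,"rz": 0},
    {"claw": 0,"dx": -0.02,"dy": 0,"dz": 0,"rx": 0,"ry": 0,"rz": 0},
    {"claw": 0,"dx": -0.02,"dy": 0,"dz": 0,"rx": 0,"ry": 0,"rz": 0},
    {"claw": 0,"dx": -0.02,"dy": 0,"dz": 0,"rx": 0,"ry": 0,"rz": 0},
    {"claw": 0,"dx": -0.02,"dy": 0,"dz": 0,"rx": 0,"ry": 0,"rz": 0},
  ],
)

```text
time: 16.27
ee_pos: [0.5486, 0.1859, 0.1048]
ee_rot: [-0.237, 0.972, 0.0, 0.0]
contact_force: [-2.4, -0.8, -0.5]
finger_gap: 0.0006
grip_force: 1.3
```

Call:
carry_out(
  increments=[
    {"claw": 0,"dx": -0.015,"dy": 0,"dz": 0,"rx": 0,"ry": 0,"rz": 0},
    {"claw": 0,"dx": -0.015,"dy": 0,"dz": 0,"rx": 0,"ry": 0,"rz": 0},
    {"claw": 0,"dx": -0.015,"dy": 0,"dz": 0,"rx": 0,"ry": 0,"rz": 0},
    {"claw": 0,"dx": -0.015,"dy": 0,"dz": 0,"rx": 0,"ry": 0,"rz": 0},
    {"claw": 0,"dx": -0.015,"dy": 0,"dz": 0,"rx": 0,"ry": 0,"rz": 0},
  ],
)

```text
time: 16.68
ee_pos: [0.5506, 0.1869, 0.1049]
ee_rot: [-0.237, 0.972, 0.0, 0.0]
contact_force: [-2.6, -1.1, -1.2]
finger_gap: 0.0006
grip_force: 1.3
```

Call:
carry_out(
  increments=[
    {"claw": 0,"dx": -0.012,"dy": 0,"dz": 0,"rx": 0,"ry": 0,"rz": 0},
    {"claw": 0,"dx": -0.012,"dy": 0,"dz": 0,"rx": 0,"ry": 0,"rz": 0},
    {"claw": 0,"dx": -0.012,"dy": 0,"dz": 0,"rx": 0,"ry": 0,"rz": 0},
    {"claw": 0,"dx": -0.012,"dy": 0,"dz": 0,"rx": 0,"ry": 0,"rz": 0},
    {"claw": 0,"dx": -0.012,"dy": 0,"dz": 0,"rx": 0,"ry": 0,"rz": 0},
  ],
)

```text
time: 17.1
ee_pos: [0.552, 0.1877, 0.1048]
ee_rot: [-0.237, 0.972, 0.0, -0.0]
contact_force: [-3.4, -1.5, 1.2]
finger_gap: 0.0007
grip_force: 1.8
```

Call:
carry_out(
  increments=[
    {"claw": 0,"dx": -0.009,"dy": 0,"dz": 0,"rx": 0,"ry": 0,"rz": 0},
    {"claw": 0,"dx": -0.009,"dy": 0,"dz": 0,"rx": 0,"ry": 0,"rz": 0},
    {"claw": 0,"dx": -0.009,"dy": 0,"dz": 0,"rx": 0,"ry": 0,"rz": 0},
    {"claw": 0,"dx": -0.009,"dy": 0,"dz": 0,"rx": 0,"ry": 0,"rz": 0},
    {"claw": 0,"dx": -0.009,"dy": 0,"dz": 0,"rx": 0,"ry": 0,"rz": 0},
  ],
)

```text
time: 17.52
ee_pos: [0.5527, 0.1881, 0.1048]
ee_rot: [-0.237, 0.972, -0.0, -0.001]
contact_force: [-5.6, -2.6, 3.4]
finger_gap: 0.0005
grip_force: 2.9
```

Call:
carry_out(
  increments=[
    {"claw": 0,"dx": -0.008,"dy": 0,"dz": 0,"rx": 0,"ry": 0,"rz": 0},
    {"claw": 0,"dx": -0.008,"dy": 0,"dz": 0,"rx": 0,"ry": 0,"rz": 0},
    {"claw": 0,"dx": 0,"dy": 0,"dz": 0,"rx": 0,"ry": 0,"rz": 0},
    {"claw": 0,"dx": 0,"dy": 0,"dz": 0,"rx": 0,"ry": 0,"rz": 0},
    {"claw": 0,"dx": 0,"dy": 0,"dz": 0,"rx": 0,"ry": 0,"rz": 0},
  ],
)

```text
time: 17.93
ee_pos: [0.5528, 0.1881, 0.1048]
ee_rot: [-0.237, 0.972, -0.0, -0.001]
contact_force: [-5.1, -3.2, 3.5]
finger_gap: 0.0003
grip_force: 3.1
```

Call:
carry_out(
  increments=[
    {"claw": 0,"dx": -0.012,"dy": 0,"dz": 0,"rx": 0,"ry": 0,"rz": 0},
    {"claw": 0,"dx": -0.012,"dy": 0,"dz": 0,"rx": 0,"ry": 0,"rz": 0},
    {"claw": 0,"dx": -0.012,"dy": 0,"dz": 0,"rx": 0,"ry": 0,"rz": 0},
    {"claw": 0,"dx": 0,"dy": 0,"dz": 0,"rx": 0,"ry": 0,"rz": 0},
    {"claw": 0,"dx": 0,"dy": 0,"dz": 0,"rx": 0,"ry": 0,"rz": 0},
  ],
)

```text
time: 18.35
ee_pos: [0.553, 0.1883, 0.1048]
ee_rot: [-0.237, 0.972, -0.0, -0.002]
contact_force: [-7.8, -4.3, 5.8]
finger_gap: 0.0003
grip_force: 3.9
```

Call:
carry_out(
  increments=[
    {"claw": 0,"dx": -0.015,"dy": 0,"dz": 0,"rx": 0,"ry": 0,"rz": 0},
    {"claw": 0,"dx": -0.015,"dy": 0,"dz": 0,"rx": 0,"ry": 0,"rz": 0},
    {"claw": 0,"dx": -0.015,"dy": 0,"dz": 0,"rx": 0,"ry": 0,"rz": 0},
    {"claw": 0,"dx": 0,"dy": 0,"dz": 0,"rx": 0,"ry": 0,"rz": 0},
    {"claw": 0,"dx": 0,"dy": 0,"dz": 0,"rx": 0,"ry": 0,"rz": 0},
  ],
)

```text
time: 18.77
ee_pos: [0.5533, 0.1884, 0.1048]
ee_rot: [-0.237, 0.971, -0.001, -0.003]
contact_force: [-9.0, -4.7, 6.6]
finger_gap: 0.0005
grip_force: 5.0
```

Call:
carry_out(
  increments=[
    {"claw": 0,"dx": -0.015,"dy": 0,"dz": 0,"rx": 0,"ry": 0,"rz": 0},
    {"claw": 0,"dx": -0.015,"dy": 0,"dz": 0,"rx": 0,"ry": 0,"rz": 0},
    {"claw": 0,"dx": -0.01,"dy": 0,"dz": 0,"rx": 0,"ry": 0,"rz": 0},
    {"claw": 0,"dx": 0,"dy": 0,"dz": 0,"rx": 0,"ry": 0,"rz": 0},
    {"claw": 0,"dx": 0,"dy": 0,"dz": 0,"rx": 0,"ry": 0,"rz": 0},
  ],
)

```text
time: 19.18
ee_pos: [0.5536, 0.1886, 0.1048]
ee_rot: [-0.237, 0.971, -0.001, -0.004]
contact_force: [-9.3, -6.7, 8.3]
finger_gap: 0.0004
grip_force: 6.0
```

Call:
carry_out(
  increments=[
    {"claw": 0,"dx": 0,"dy": 0,"dz": 0,"rx": 0,"ry": 0,"rz": 0},
    {"claw": 0,"dx": 0,"dy": 0,"dz": 0,"rx": 0,"ry": 0,"rz": 0},
    {"claw": 0,"dx": 0,"dy": 0,"dz": 0,"rx": 0,"ry": 0,"rz": 0},
    {"claw": 0,"dx": 0,"dy": 0,"dz": 0,"rx": 0,"ry": 0,"rz": 0},
    {"claw": 0,"dx": 0,"dy": 0,"dz": 0,"rx": 0,"ry": 0,"rz": 0},
  ],
)

```text
time: 19.6
ee_pos: [0.5535, 0.1885, 0.1048]
ee_rot: [-0.237, 0.971, -0.001, -0.004]
contact_force: [-10.6, -6.7, 8.4]
finger_gap: 0.0005
grip_force: 6.0
```

Call:
carry_out(
  increments=[
    {"claw": 0,"dx": -0.015,"dy": 0,"dz": 0,"rx": 0,"ry": 0,"rz": 0},
    {"claw": 0,"dx": -0.015,"dy": 0,"dz": 0,"rx": 0,"ry": 0,"rz": 0},
    {"claw": 0,"dx": -0.01,"dy": 0,"dz": 0,"rx": 0,"ry": 0,"rz": 0},
    {"claw": 0,"dx": 0,"dy": 0,"dz": 0,"rx": 0,"ry": 0,"rz": 0},
    {"claw": 0,"dx": 0,"dy": 0,"dz": 0,"rx": 0,"ry": 0,"rz": 0},
  ],
)

```text
time: 20.02
ee_pos: [0.5538, 0.1887, 0.1048]
ee_rot: [-0.237, 0.971, -0.001, -0.005]
contact_force: [-12.6, -6.8, 10.7]
finger_gap: 0.0009
grip_force: 6.9
```

Call:
carry_out(
  increments=[
    {"claw": 0,"dx": 0,"dy": 0,"dz": 0,"rx": 0,"ry": 0,"rz": 0},
    {"claw": 0,"dx": 0,"dy": 0,"dz": 0,"rx": 0,"ry": 0,"rz": 0},
    {"claw": 0,"dx": 0,"dy": 0,"dz": 0,"rx": 0,"ry": 0,"rz": 0},
    {"claw": 0,"dx": 0,"dy": 0,"dz": 0,"rx": 0,"ry": 0,"rz": 0},
    {"claw": 0,"dx": 0,"dy": 0,"dz": 0,"rx": 0,"ry": 0,"rz": 0},
  ],
)

```text
time: 20.43
ee_pos: [0.5538, 0.1887, 0.1048]
ee_rot: [-0.237, 0.971, -0.001, -0.005]
contact_force: [-11.2, -7.3, 10.3]
finger_gap: 0.0004
grip_force: 6.9
```

Call:
carry_out(
  increments=[
    {"claw": 0,"dx": 0.05,"dy": 0,"dz": 0,"rx": 0,"ry": 0,"rz": 0},
    {"claw": 0,"dx": 0.05,"dy": 0,"dz": 0,"rx": 0,"ry": 0,"rz": 0},
    {"claw": 0,"dx": 0.05,"dy": 0,"dz": 0,"rx": 0,"ry": 0,"rz": 0},
    {"claw": 0,"dx": 0.1,"dy": 0,"dz": 0,"rx": 0,"ry": 0,"rz": 0},
    {"claw": 0,"dx": 0.2,"dy": 0,"dz": 0,"rx": 0,"ry": 0,"rz": 0},
  ],
)

```text
time: 20.85
ee_pos: [0.5485, 0.1852, 0.1054]
ee_rot: [-0.237, 0.972, 0.0, 0.003]
contact_force: [0.6, 0.5, -0.2]
finger_gap: 0.0006
grip_force: 0.0
```

Call:
carry_out(
  increments=[
    {"claw": 0,"dx": 0.6,"dy": 0,"dz": 0,"rx": 0,"ry": 0,"rz": 0},
    {"claw": 0,"dx": 0.9,"dy": 0,"dz": -0.4,"rx": 0,"ry": 0,"rz": 0},
    {"claw": 0,"dx": 0.9,"dy": 0,"dz": -0.8,"rx": 0,"ry": 0,"rz": 0},
    {"claw": 0,"dx": 0.9,"dy": 0,"dz": -0.8,"rx": 0,"ry": 0,"rz": 0},
    {"claw": 0,"dx": 0.9,"dy": 0,"dz": -0.8,"rx": 0,"ry": 0,"rz": 0},
  ],
)

```text
time: 21.27
ee_pos: [0.4344, 0.1264, 0.1898]
ee_rot: [-0.237, 0.972, -0.0, 0.002]
contact_force: [0.7, 0.5, 0.5]
finger_gap: 0.0004
grip_force: 0.0
```

Call:
carry_out(
  increments=[
    {"claw": 0,"dx": 0.5,"dy": 0.8,"dz": 0,"rx": 0,"ry": 0,"rz": 0},
    {"claw": 0,"dx": 0.5,"dy": 0.8,"dz": 0,"rx": 0,"ry": 0,"rz": 0},
    {"claw": 0,"dx": 0.5,"dy": 0.8,"dz": 0,"rx": 0,"ry": 0,"rz": 0},
    {"claw": 0,"dx": 0.5,"dy": 0.8,"dz": 0,"rx": 0,"ry": 0,"rz": 0},
    {"claw": 0,"dx": 0,"dy": 0,"dz": 0,"rx": 0,"ry": 0,"rz": 0},
  ],
)

```text
time: 21.68
ee_pos: [0.3332, 0.1855, 0.1891]
ee_rot: [-0.238, 0.971, 0.001, 0.0]
contact_force: [-0.8, -0.5, 0.2]
finger_gap: 0.0005
grip_force: 0.0
```

```bash
cat > q.py <<'E'
from h import *
s,P,R=pose(); print(s["time"],P)
p=read_camera("top"); save(p,"top5.png",(140,115,260,205),6)
E
python3 q.py
```

```text
21.6833 [0.33319011 0.18553838 0.18906771]
```

View pics/top5.png

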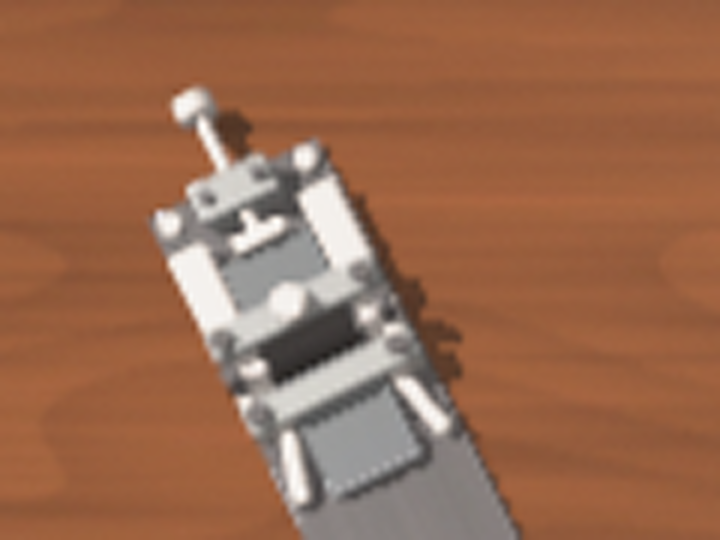

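The slate's front edge lies against the cap at (260,240), and its tail is straight at (370,450). The gripper is clear, so I'm handing in.

```bash
python3 -c "from bench import *; print(close_job())"
```

```text
the job is handed in; nothing more can be done
None
```

The slate is home against the depth stop: I leaned on it for about 0.8 s at an estimated 7–9 N (measured push less estimated drag), let go, and handed the job in at about 22 s; no verdict came back.

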